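Clamp the mitred frame corner in its jig

ROBOT

A 6-joint arm with a two-finger parallel gripper is mounted at the origin on the work surface. World frame = base frame: x ahead of the robot, y to its left, z up, the work surface at z = 0. Lengths are in mm, angles in rad, forces in N, time in s.
With the tool pointing down it reaches from about 325 to 750 mm from the base axis. Payload 7.6 kg.
Tool frame: the origin (TCP) lies on the mounting face of the last link; the fingertips stand 173 mm ahead of it and the grasp point (between the pads) lies 155 mm ahead of it; z points along the fingers, y is the line along which they close (so a half turn about z gives the same grasp; the last joint's range is limited). The gripper opens to 85 mm and grips with 20 to 120 N. Pads are 22 mm wide; open, the fingers measure 114 mm over their backs; the gripper's body (76 mm by 85 mm) begins 54 mm behind the grasp point. The pads swing forward as they close: fully open they stand 13 mm farther back than shut.
Start: joints at [-1.358, 0.052, 1.401, -0, 1.689, -0.07], TCP at [146.52, -504.144, 404.723] pointing down, gripper open.
Joint ranges: [-2.9, 2.9], [-0.91, 2.17], [0.12, 2.37], [-1.06, 4.2], [0.26, 2.73], [-2.93, 2.93]. Speed limits (rad/s): [2.57, 2.57, 3.01, 3.14, 3.14, 3.14].

INTERFACE

Orientations are given as a unit quaternion [w, x, y, z].
In Python, from workcell import monitor, vision, ticket, cut_out gives the robot as it stands.
- The arm moves only by the tool move_arm, never from a script. Its argument "increments" is a list of rows, each a list of 7 numbers: the turn, a rotation vector about the tool's x, y, z in rad, then the shift along the tool's x, y, z in mm, then the finger opening in mm, from 0 to 85.4. A call has 1 to 12 rows; each row shifts and turns the commanded pose from where the row before left it, along the tool's axes as they then stand; what a row does not reach is not made up. A row lasts 1/8 s, in which the tool goes at most 62.5 mm and 10.7 degrees, less where a joint would pass 70% of its speed; a pose out of reach is approached as far as the arm can. A call with a gripper value outside its range is refused whole. The fingers move at their own pace and stop on an object; the grip force is fixed at half the most. Time passes only in rows, so rows that do not move let the fingers close. It gives the time, the measured TCP pose, the force, the opening and the grip force at its end, in the units of the state.
- monitor.get_state(): the state, without advancing time (a new reading comes with each control period).
- vision.snapshot(name): name is "scene" or "top" or "wrist"; returns a dict with "pixels" (400x640x3 uint8, blue, green, red), "vertical_fov" (degrees; the focal length in pixels is half the picture's height over the tangent of half this angle, whatever the lens; pixels are square), "cx", "cy" (the principal point, pixels), "D" ([k1, k2, p1, p2, k3] as OpenCV has them; the pictures are not rectified), "R" (3x3) and "t" (3): a world point X has camera coordinates R X + t. Camera axes: x right, y down, z forward; pixel columns grow to the right and rows downward; lengths in mm; the calibration is good to about 2 mm. A picture is of the moment at which its call begins. There is no depth.
- ticket.job_done(): hands the job in; it is judged then, once.
Trained networks look in a picture, given as the dict that the camera call returned (one of the last four; its "shot" number tells which), for a name from the list of things; names that differ only in an ending like _2 or _b are one class to them, and where a whole thing is asked for, a point or a joint stands for the part that bears it (a point fixed in the world has none). Each returns a list of dicts, best first, with "conf" (0 to 1); they miss things now and then, are a little off and sometimes report something else, mostly with a low value. They report only what shows in the picture. A call takes as long as a camera call.
- cut_out(picture, target): "pixels" (400x640 bool, what is visible of it) and "centre" ([column, row] in pixels, amid what is visible of it).
The state is a dict: "time": time; "joint_positions": joint angles; "qvel": joint speeds; "joint_torque": joint torques, N m; "position": TCP position; "tcp_rot": TCP orientation; "wrist_force": force on the tool from outside, world axes, zero at the start; "wrist_torque": the same for the moment, N m; "width": finger opening in mm; "gripper_force": force on a finger pad.
Only numpy, scipy, OpenCV 4.12 (cv2) and the standard library are available. Lean on these libraries where they do the work, as an engineer would, in place of code of your own. Each camera call takes 0.05 s, during which the arm holds its last target. There are 200 camera calls.

TASK

The mitred picture-frame corner lies in its jig with the clamp open. Push the steel clamp strap round over the corner until it comes up against its stop, and only then push the cam lever on it right down flat, so that the rubber pad presses on the frame corner. Nothing needs to be picked up: do not lift or shift the frame corner, and leave the other things on the bench where they are.

Things in the scene. Friction and masses are not known exactly. Their poses are not given: they have to be found in the camera images.
- jig: the fixed jig: a plywood plate 220 x 220 x 15 mm with two low wooden fences (tops 29 mm above the bench). Origin at the centre of its underside, on the bench; z up. The steel clamp post stands at jig (75, 0) mm; jig -x points from the post across the frame corner, roughly towards the robot. A thin stop pin (8 mm) beside the post marks where the strap stops.
- strap (a joint): turn of the clamp strap about the vertical post, rad: 0 = fully over the frame corner, against its stop, strap pointing along jig -x; grows as it is swung out, clockwise seen from above, so at 1.57 it points along jig +y; limit 1.9. It stays where it is left; turning it takes about 0.2 N m.
- strap_pivot (a point): point on the post's vertical axis at the strap's mid-height, 71 mm above the bench. The strap is a straight level steel bar 22 mm wide and 18 mm high (from 62 to 80 mm above the bench) that reaches 162 mm from this axis; no part of the strap or its pivot rises above 82 mm except the lever and its 32 mm wide fork.
- strap_tab (a point): point on the strap's centre line and at its mid-height, 145 mm from the post's axis, 17 mm from its free end: a good place to push its side. The cam lever does not reach out here.
- lever (a joint): turn of the cam lever on the strap, rad: 0 = standing 75 degrees above the strap, leaning towards the post; 1.309 = lying level along the strap, pointing at the post (fully down, its limit). It turns in the vertical plane through the strap, stays where it is left, and takes about 0.3 N m. It drives the rubber pad under the strap down by 7 mm in all; the pad clears the frame corner by 6 mm when the lever stands at 0 and presses on it when the lever is fully down.
- lever_hinge (a point): the lever's hinge axis, level and square to the strap, 94 mm above the bench, 70 mm from the post's axis along the strap, held in a fork 32 mm wide whose top is 96 mm above the bench.
- lever_tip (a point): centre line of the lever, 84 mm from its hinge (the lever's end is at 86 mm). The lever is a flat steel bar 18 mm wide (24 mm over the last 24 mm) and 9 mm thick. The face to push is the one away from the post, which becomes the top face when down.
- corner: the loose frame corner, an L of dark moulding with gilt beads: two legs 35 mm wide and 26 mm high, 128 mm long from the mitre's centre, at 45 degrees either side of jig -x, lying on the plate, its top 41 to 47 mm above the bench. Origin on its underside at the mitre's centre, which is the jig's centre; the strap's pad comes down within 6 mm of there. Must not shift.
- tin: small flat round tin, 44 mm across, 26 mm high, on the plate between the frame's legs, its top 41 mm above the bench; origin under its centre. Bystander.
- cork: cork sanding block 90 x 50 x 30 mm on the bench beside the jig, on the side from which the strap comes; origin under its centre. Bystander.
- jar: amber glass jar, 60 mm across, 85 mm high, on the other side of the jig; origin under its centre. Bystander.
- offcut: straight piece of gilt moulding 110 x 35 x 27 mm lying on the bench; origin under its centre. Bystander.
- brush: hand brush lying on the bench. Bystander.
- pot: open white ceramic pot, 72 mm across the rim, 80 mm high; origin under its centre. Bystander.
- screwdriver: screwdriver lying on the bench. Bystander.

How it is judged:
By the outcome, as a careful person would: the job done as asked, in the order asked, and still so for the second after the job is handed in, with the robot touching nothing.
It also fails if it takes over 51 s, if anything falls off the work surface, if the arm or the gripper's body presses on something with over 40 N, if the wrist force passes 120 N, or if a joint passes its speed limit or range.

## Working session

There is one attempt and no reset: what is moved stays moved. The work goes in short steps, Python scripts to look and compute and a tool call to move; the robot and the scene stay as the last step left them, time stands still between calls to the robot, and variables do not carry over. Pictures are saved under pics/ and viewed, at most 10 in all, crops included, and the job is handed in when it is done.

Besides the shell and the picture viewer there is one more tool, called as name(argument=value, ...) on one line, values as JSON. move_arm: Moves the arm, as the interface text tells. Its arguments: {"type":"object","properties":{"increments":{"type":"array"}},"required":["increments"]}

```bash
mkdir -p pics; cat > h.py <<'E'
import numpy as np, cv2
from workcell import monitor, vision, ticket, cut_out
def K(p):
    f=200/np.tan(np.radians(p["vertical_fov"])/2); return np.array([[f,0,p["cx"]],[0,f,p["cy"]],[0,0,1.]])
def ray(p,px):
    u=cv2.undistortPoints(np.array([[px]],float),K(p),np.array(p["D"],float))[0,0]
    R=np.array(p["R"]);t=np.array(p["t"]); return -R.T@t, R.T@np.array([u[0],u[1],1])
def at_z(p,px,z):
    c,d=ray(p,px); return c+d*(z-c[2])/d[2]
def proj(p,X):
    r=cv2.projectPoints(np.array(X,float).reshape(-1,1,3),cv2.Rodrigues(np.array(p["R"],float))[0],np.array(p["t"],float),K(p),np.array(p["D"],float))[0]
    return r.reshape(-1,2)
E
python3 - <<'E'
from h import *
import pickle
hs=dict(jig=8,strap=71,lever=100,corner=44,tin=41,cork=30,jar=85,strap_tab=80,lever_tip=175,lever_hinge=94,strap_pivot=80,offcut=27,pot=80)
for n in ("scene","top"):
    p=vision.snapshot(n); cv2.imwrite(f"pics/{n}.png",p["pixels"]); print(n,list(p), (-np.array(p["R"]).T@np.array(p["t"])).round())
    pickle.dump(p,open(n+".pkl","wb"))
    for k,z in hs.items():
        try:
            for r in cut_out(p,k)[:2]: print(k,round(r["conf"],2),np.round(r["centre"]),at_z(p,r["centre"],z).round(),int(r["pixels"].sum()))
        except Exception as e: print(k,e)
print(monitor.get_state())
E
```

```text
scene ['pixels', 'vertical_fov', 'cx', 'cy', 'D', 'R', 't', 'shot'] [1414.  184. 1135.]
jig 0.63 [320. 248.] [570.  10.   8.] 4146
strap 0.62 [333. 246.] [605.  53.  71.] 1016
lever 0.71 [329. 233.] [589.  39. 100.] 216
lever 0.47 [320. 246.] [634.  25. 100.] 4217
corner 0.69 [318. 221.] [507.  -8.  44.] 1028
tin 0.72 [332. 211.] [462.  24.  41.] 212
tin 0.5 [470. 295.] [665. 403.  41.] 415
cork 0.89 [385. 240.] [528. 180.  30.] 588
cork 0.37 [469. 296.] [660. 402.  30.] 464
jar 0.74 [260. 216.] [ 555. -155.   85.] 658
jar 0.39 [320. 220.] [539.   4.  85.] 1125
strap_tab 0.7 [335. 246.] [610.  57.  80.] 927
lever_tip 0.23 [263. 218.] [ 632. -117.  175.] 634
lever_hinge 0.59 [332. 246.] [622.  51.  94.] 979
strap_pivot 0.76 [321. 246.] [616.  23.  80.] 4119
offcut 0.58 [470. 291.] [643. 405.  27.] 421
pot 0.88 [195. 164.] [ 391. -402.   80.] 702
pot 0.2 [320. 220.] [532.   2.  80.] 1115
top ['pixels', 'vertical_fov', 'cx', 'cy', 'D', 'R', 't', 'shot'] [ 342.    9. 1470.]
jig 0.65 [318. 196.] [565.   8.   8.] 3184
strap 0.65 [301. 181.] [604.  62.  71.] 516
lever 0.64 [302. 180.] [603.
[... 575 characters left out ...]
int_positions': array([-1.35833540e+00,  5.22104150e-02,  1.40072867e+00, -5.29070900e-06,
        1.68858867e+00, -7.02916116e-02]), 'qvel': array([ 0.00085576, -0.00092741,  0.00063518,  0.00297696,  0.00038589,
        0.00023299]), 'joint_torque': array([-1.24411536e-04, -3.81533504e+01, -3.60310078e+01, -1.06377749e-04,
        2.08346842e-04,  1.02156502e-06]), 'position': array([ 146.50122299, -504.1478219 ,  404.70339465]), 'tcp_rot': array([ 3.25535178e-05,  9.90023053e-01,  1.40905476e-01, -3.15703466e-07]), 'wrist_force': array([-0.35712895,  1.21298584,  0.04134061]), 'wrist_torque': array([-0.02109444,  0.02162048, -0.02990103]), 'gripper_force': 0.0, 'width': 85.38212974087935}
```

View pics/top.png

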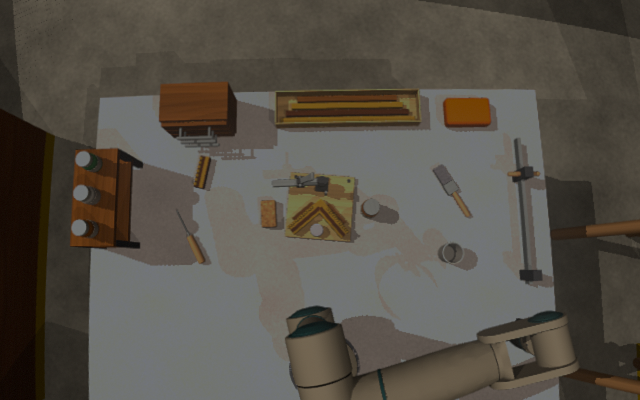

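View pics/scene.png

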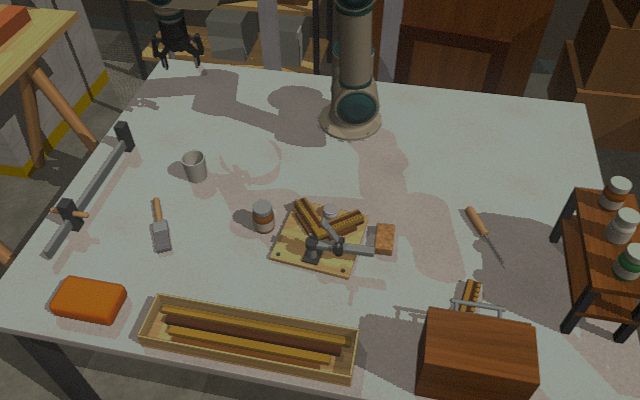

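The jig is around (320,205) in the top view and (320,240) in the scene view. The strap points left, roughly world +y. I'll zoom in to read the corners.

```bash
python3 - <<'E'
import pickle,cv2,numpy as np
t=pickle.load(open("top.pkl","rb"))["pixels"][165:250,255:385]
s=pickle.load(open("scene.pkl","rb"))["pixels"][185:280,240:410]
cv2.imwrite("pics/tz.png",cv2.resize(np.clip(t*1.5,0,255).astype(np.uint8),None,fx=6,fy=6,interpolation=cv2.INTER_CUBIC))
cv2.imwrite("pics/sz.png",cv2.resize(np.clip(s*1.3,0,255).astype(np.uint8),None,fx=4.7,fy=4.7,interpolation=cv2.INTER_CUBIC))
E
```

```text
(no output)
```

View pics/tz.png

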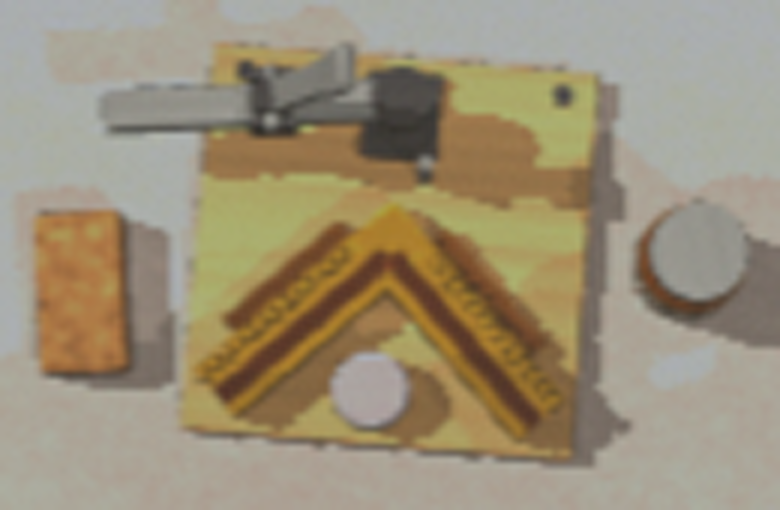

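View pics/sz.png

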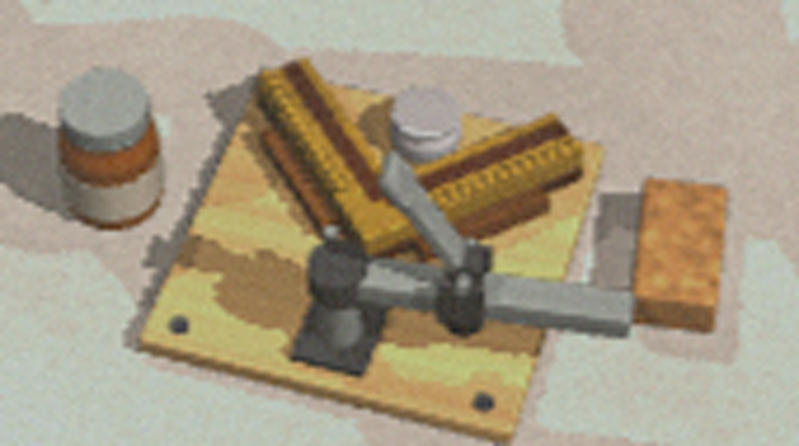

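Top crop (6x): the plate corners are at (215,45), (600,72), (573,460) and (182,430), the post near (403,90), and the strap's free end near (102,108).

```bash
python3 - <<'E'
from h import *
import pickle
from scipy.optimize import least_squares
t=pickle.load(open("top.pkl","rb")); s=pickle.load(open("scene.pkl","rb"))
T=lambda x,y:(255+(x+.5)/6-.5,165+(y+.5)/6-.5)
S=lambda x,y:(240+(x+.5)/4.7-.5,185+(y+.5)/4.7-.5)
W=lambda j,v:np.c_[ (np.array(v,float)[:,:2]@np.array([[np.cos(j[2]),np.sin(j[2])],[-np.sin(j[2]),np.cos(j[2])]]))+j[:2], np.array(v,float)[:,2]]
tl=[T(215,45),T(600,72),T(573,460),T(182,430)]; lj=[(110,110,15),(110,-110,15),(-110,-110,15),(-110,110,15)]
print([at_z(t,q,15).round() for q in tl])
st=[S(140,345),S(505,435),S(603,145)]; sj=[(110,-110,15),(110,110,15),(-110,110,15)]
f1=lambda j:(proj(t,W(j,lj))-tl).ravel()
f2=lambda j:(proj(s,W(j,sj))-st).ravel()
for f in (f1,f2,lambda j:np.r_[f1(j),f2(j)]):
    r=least_squares(f,[560,5,0]); print(r.x.round(3),r.cost.round(2))
j=r.x; P=W(j,[(75,0,80)])[0]; print("post",P, "proj", (proj(t,P)-[255,165])*6,(proj(s,P)-[240,185])*4.7)
e1=at_z(t,T(102,108),74); e2=at_z(s,S(632,303),78)
for e in(e1,e2):
    d=e-P; print("end",e,np.hypot(*d[:2]),"angle in jig",np.arctan2(d[1],d[0])-j[2], "strap", np.pi-(np.arctan2(d[1],d[0])-j[2]))
for n,q in (("cork",at_z(t,T(78,292),30)),("jar",at_z(t,T(698,250),85)),("tin",at_z(t,T(370,388),41))): print(n,q)
E
```

```text
[array([647., 100.,  15.]), array([ 627., -118.,   15.]), array([408., -96.,  15.]), array([430., 121.,  15.])]
[ 5.28071e+02  1.66100e+00 -9.70000e-02] 0.22
[ 5.34882e+02  2.72400e+00 -9.70000e-02] 1.65
[ 5.31023e+02  2.14400e+00 -9.80000e-02] 5.45
post [605.66044007  -5.2252284   80.        ] proj [[399.97482117  89.18204097]] [[334.31239356 261.43905378]]
end [601.34688225 157.77866451  74.        ] 163.06095758112627 angle in jig 1.6956675943086004 strap 1.4459250592811927
end [599.88790417 156.71989489  78.        ] 162.04797168856408 angle in jig 1.7048407833003518 strap 1.4367518702894413
cork [506.30080815 176.39249289  30.        ]
jar [ 515.43908982 -161.14318527   85.        ]
tin [448.89298836  15.78856459  41.        ]
```

move_arm(increments=[[0,0,0,44,-31.5,0,0],[0,0,0,44,-31.5,0,0],[0,0,0,44,-31.5,0,0],[0,0,0,44,-31.5,0,0],[0,0,0,44,-31.5,0,0],[0,0,0,44,-31.5,0,0],[0,0,0,44,-31.5,0,0],[0,0,0,44,-31.5,0,0],[0,0,0,44,-31.5,0,0],[0,0,0,44,-31.5,0,0],[0,0,0,44,-31.5,0,0],[0,0,0,44,-31.5,0,0]])

```text
time: 2.9
position: [548.9, 7.8, 404.8]
tcp_rot: [0.0, 0.99, 0.141, 0.0]
wrist_force: [0.3, 0.2, -0.1]
width: -0.1
gripper_force: 0.0
```

move_arm(increments=[[0,0,0,43,-31.5,0,0],[0,0,0,43,-31.5,0,0],[0,0,0,43,-32,0,0],[0,0,0.125,0,0,0,0],[0,0,0.125,0,0,0,0],[0,0,0,0,0,40,0],[0,0,0,0,0,40,0],[0,0,0,0,0,40,0],[0,0,0,0,0,22,0],[0,0,0,0,0,20,0],[0,0,0,0,0,0,0]])

```text
time: 4.28
position: [645.1, 133.3, 240.8]
tcp_rot: [0.0, 1.0, 0.016, -0.002]
wrist_force: [-0.7, 0.2, -0.6]
width: 0.2
gripper_force: 0.0
```

```bash
python3 - <<'E'
from h import *
p=vision.snapshot("wrist"); cv2.imwrite("pics/w1.png",p["pixels"])
s=monitor.get_state(); print(s["position"],s["tcp_rot"],s["wrist_force"])
P=np.array([605.5,-5,80]); a=np.array([601,157,80])
for X in (P,[601,135,80],a,[646,135,70],[646,135,57]): print(np.round(X),proj(p,X).round())
E
```

```text
[645.48263017 133.3661951  242.58604866] [ 8.38138395e-05  9.99865729e-01  1.63846375e-02 -2.46165790e-04] [0.49179786 0.33527006 0.672744  ]
[606.  -5.  80.] [[595. 353.]]
[601 135  80] [[309. 351.]]
[601 157  80] [[265. 350.]]
[646 135  70] [[312. 259.]]
[646 135  57] [[313. 248.]]
```

View pics/w1.png

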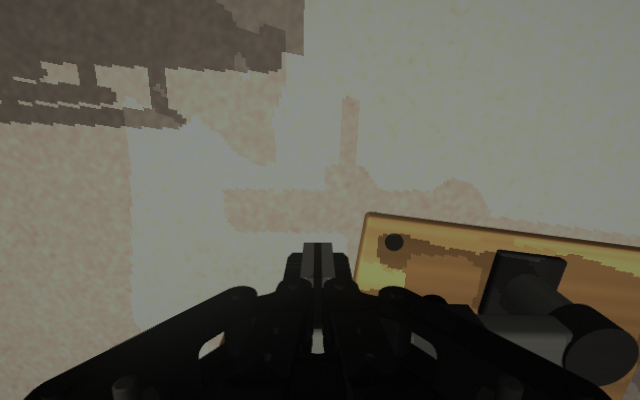

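move_arm(increments=[[0,0,0,-8,0,0,0],[0,0,0,-8,0,0,0],[0,0,0,-7,0,0,0],[0,0,-0.06,-8.5,-1,0,0],[0,0,-0.06,-8.5,-1,0,0],[0,0,-0.06,-8.5,-1,0,0],[0,0,-0.06,-8.5,-1,0,0],[0,0,-0.06,-8.5,-1,0,0],[0,0,-0.06,-8.5,-1,0,0]])

```text
time: 5.45
position: [571.0, 129.6, 243.4]
tcp_rot: [-0.0, 0.981, 0.196, 0.001]
wrist_force: [1.9, 1.2, -0.1]
width: 0.0
gripper_force: 0.9
```

```bash
cat > st.py <<'E'
from h import *
s=monitor.get_state(); w,x,y,z=s["tcp_rot"]; yaw=2*np.arctan2(y,x); X=s["position"]
d=X[:2]-[605.5,-5]; e=np.array([np.cos(yaw),np.sin(yaw)]); n=np.array([-e[1],e[0]])
print("t",s["time"],"pos",X.round(1),"yaw",yaw.round(3),"off",(d@e).round(1),"rho",(d@n).round(1),"F",s["wrist_force"].round(1),s["wrist_torque"].round(2))
E
python3 st.py; python3 - <<'E'
from h import *
p=vision.snapshot("scene"); cv2.imwrite("pics/s2.png",cv2.resize(p["pixels"][150:280,240:410],None,fx=4.4,fy=4.4,interpolation=cv2.INTER_CUBIC))
E
```

```text
t 5.45 pos [571.  129.6 243.4] yaw 0.395 off 20.0 rho 137.5 F [ 1.9  1.2 -0.1] [ 0.21 -0.22  0.  ]
```

View pics/s2.png

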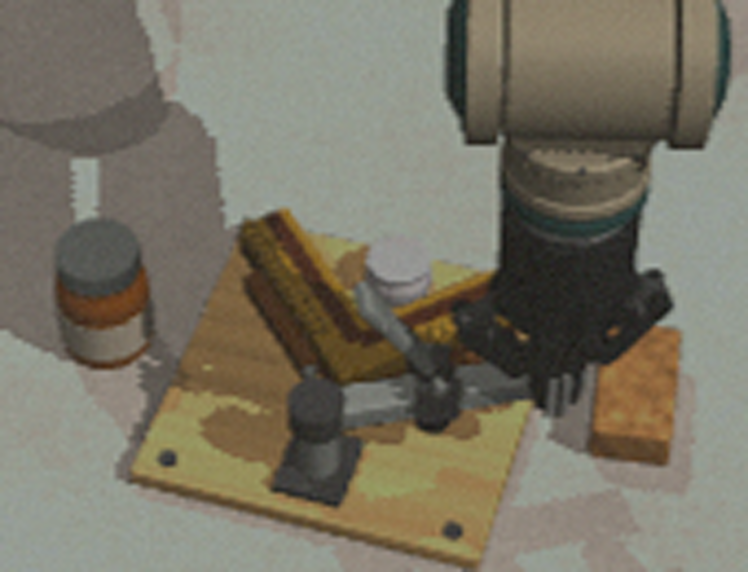

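The finger is pushing the strap's outer end at (545,385) in the crop, and the strap is turning with it. I'll continue the arc.

move_arm(increments=[[0,0,-0.075,-10.4,-1.1,0,0],[0,0,-0.075,-10.4,-1.1,0,0],[0,0,-0.075,-10.4,-1.1,0,0],[0,0,-0.075,-10.4,-1.1,0,0],[0,0,-0.075,-10.4,-1.1,0,0],[0,0,-0.075,-10.4,-1.1,0,0],[0,0,-0.075,-10.4,-1.1,0,0],[0,0,-0.075,-10.4,-1.1,0,0],[0,0,-0.075,-10.4,-1.1,0,0],[0,0,-0.075,-10.4,-1.1,0,0],[0,0,-0.075,-10.4,-1.1,0,0],[0,0,-0.075,-10.4,-1.1,0,0]])

```text
time: 7.0
position: [478.3, 51.1, 243.1]
tcp_rot: [-0.0, 0.798, 0.603, 0.001]
wrist_force: [-0.6, 2.0, 0.5]
width: -0.0
gripper_force: 0.9
```

```bash
python3 st.py
```

```text
t 7.0 pos [478.3  51.1 243.1] yaw 1.295 off 19.3 rho 137.7 F [-0.6  2.   0.5] [ 0.31 -0.06 -0.01]
```

move_arm(increments=[[0,0,-0.035,-4.8,-0.6,0,0],[0,0,-0.035,-4.8,-0.6,0,0],[0,0,-0.035,-4.8,-0.6,0,0],[0,0,-0.035,-4.8,-0.6,0,0],[0,0,-0.02,-2.5,-0.3,0,0],[0,0,0,0,0,0,0]])

```text
time: 7.75
position: [471.3, 30.7, 242.9]
tcp_rot: [-0.0, 0.748, 0.664, 0.0]
wrist_force: [-0.7, 2.6, 1.1]
width: 0.2
gripper_force: 1.2
```

```bash
python3 st.py
```

```text
t 7.75 pos [471.3  30.7 242.9] yaw 1.452 off 19.5 rho 137.5 F [-0.7  2.6  1.1] [ 0.35  0.15 -0.09]
```

Nudge in small steps until the stop is felt.

move_arm(increments=[[0,0,-0.01,-1.5,0,0,0],[0,0,-0.01,-1.5,0,0,0],[0,0,0,0,0,0,0]])

```text
time: 8.12
position: [471.1, 29.4, 243.0]
tcp_rot: [-0.002, 0.741, 0.672, 0.002]
wrist_force: [-1.3, 15.4, 2.9]
width: -0.1
gripper_force: 7.7
```

move_arm(increments=[[0,0,0,-1.5,0,0,0],[0,0,0,-1,0,0,0],[0,0,0,0,0,0,0]])

```text
time: 8.5
position: [470.9, 28.4, 243.0]
tcp_rot: [-0.003, 0.74, 0.672, 0.004]
wrist_force: [0.1, 25.9, 1.6]
width: 0.0
gripper_force: 13.2
```

The strap is against its stop: force rose to 26 N with no more travel. Next I back off, rise and line up in front of the lever.

move_arm(increments=[[0,0,0,6,0,0,0],[0,0,0,10,0,0,0],[0,0,0,0,0,-32,0],[0,0,0,0,0,-32,0],[0,0,0,0,0,-31,0],[0,0,0,-18,10,0,0],[0,0,0,-18,10,0,0],[0,0,0,0,5,0,0],[0,0,0,0,0,0,0]])

```text
time: 9.62
position: [493.9, 3.1, 337.4]
tcp_rot: [-0.0, 0.741, 0.671, -0.0]
wrist_force: [-0.3, -0.3, 0.0]
width: 0.0
gripper_force: 0.0
```

```bash
python3 st.py; python3 - <<'E'
from h import *
p=vision.snapshot("wrist"); im=p["pixels"].copy()
w=np.array([-.9952,.098]);P=np.array([605.5,-5])
W=lambda a,z:np.r_[P+a*w,z]
for X,c in ((W(0,82),(0,0,255)),(W(70,94),(0,255,0)),(W(48,175),(255,0,0)),(W(162,80),(255,0,255))):
    q=proj(p,X)[0]; print(q.round()); cv2.circle(im,tuple(int(v) for v in q),3,c,-1) if abs(q).max()<2000 else 0
cv2.imwrite("pics/w2.png",im)
t=vision.snapshot("top"); im=t["pixels"].copy()
for X,c in ((W(0,82),(0,0,255)),(W(70,94),(0,255,0)),(W(48,175),(255,0,0)),(W(162,80),(255,0,255))): print(proj(t,X)[0].round())
cv2.imwrite("pics/t2.png",cv2.resize(im[165:250,255:385],None,fx=6,fy=6,interpolation=cv2.INTER_CUBIC))
E
```

```text
t 9.625 pos [493.9   3.1 337.4] yaw 1.472 off -2.9 rho 111.9 F [-0.3 -0.3  0. ] [-0.01  0.04  0.02]
[468. 205.]
[376. 210.]
[456. 263.]
[250. 205.]
[322. 180.]
[320. 201.]
[321. 190.]
[318. 230.]
```

View pics/w2.png

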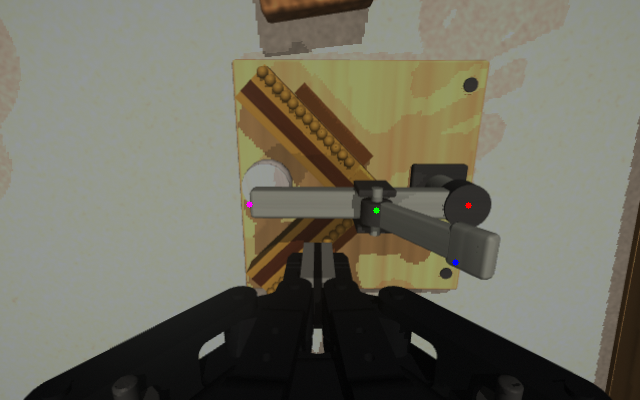

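The post (468,205), hinge (376,210) and strap end (250,203) fall where predicted with the strap at 0. The lever end, near (475,250), is a little farther over than at 75°. Now push the lever along its arc.

move_arm(increments=[[0,0,0,3,15,0,0],[0,0,0,0,15,0,0],[0,0,0,0,13,0,0],[0,0,0,0,6,1.5,0],[0,0,0,0,6,2,0],[0,0,0,0,6,2.5,0],[0,0,0,0,5.4,3.3,0],[0,0,0,0,5.4,3.7,0],[0,0,0,0,5.4,4,0],[0,0,0,0,0,0,0]])

```text
time: 10.98
position: [571.2, -1.9, 320.2]
tcp_rot: [0.0, 0.741, 0.672, -0.0]
wrist_force: [-0.4, -0.4, 0.1]
width: -0.3
gripper_force: 0.1
```

```bash
python3 st.py
```

```text
t 10.975 pos [571.2  -1.9 320.2] yaw 1.473 off -0.3 rho 34.5 F [-0.4 -0.4  0.1] [-0.02 -0.06  0.01]
```

move_arm(increments=[[0,0,0,0,4.3,4.5,0],[0,0,0,0,4.3,5,0],[0,0,0,0,4.3,5.3,0]])

```text
time: 11.35
position: [584.1, -3.2, 305.9]
tcp_rot: [0.0, 0.741, 0.672, 0.0]
wrist_force: [-1.6, -0.9, 4.9]
width: -0.2
gripper_force: 2.3
```

```bash
python3 st.py; python3 - <<'E'
from h import *
p=vision.snapshot("scene"); cv2.imwrite("pics/s3.png",cv2.resize(p["pixels"][150:280,240:410],None,fx=4.4,fy=4.4,interpolation=cv2.INTER_CUBIC))
E
```

```text
t 11.35 pos [584.1  -3.2 305.9] yaw 1.473 off -0.3 rho 21.5 F [-1.6 -0.9  4.9] [-0.01  0.18 -0.04]
```

View pics/s3.png

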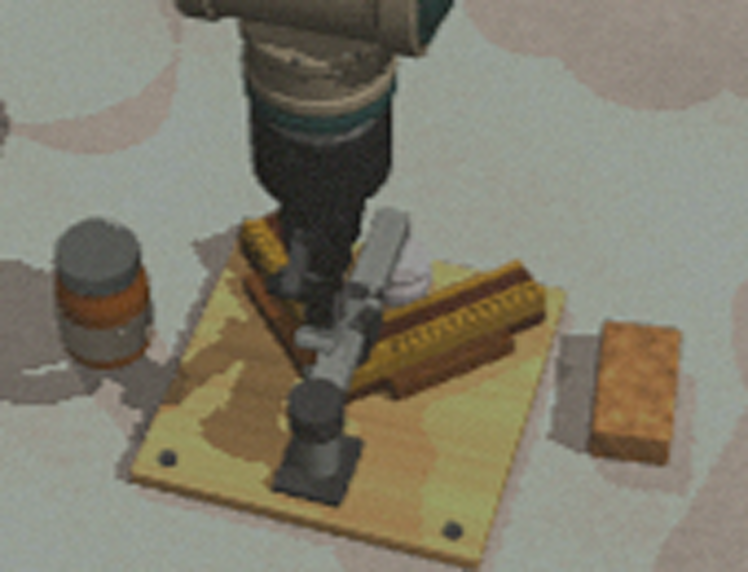

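The finger rests on the lever at about (320,335) in the crop, with 5 N of contact. Continue down.

move_arm(increments=[[0,0,0,0,2.8,5.5,0],[0,0,0,0,2.5,5.5,0],[0,0,0,0,1.5,5.5,0],[0,0,0,0,1.5,5,0],[0,0,0,0,1,5,0],[0,0,0,0,0.5,3,0]])

```text
time: 12.15
position: [594.1, -4.2, 277.0]
tcp_rot: [0.001, 0.741, 0.672, 0.001]
wrist_force: [1.9, -0.9, 6.5]
width: -0.1
gripper_force: 2.9
```

```bash
python3 st.py
```

```text
t 12.15 pos [594.1  -4.2 277. ] yaw 1.473 off -0.4 rho 11.5 F [ 1.9 -0.9  6.5] [-0.1  -0.45  0.03]
```

Tip is at about z 104 and the lever's end height is 98.5. Pressing on in small steps.

move_arm(increments=[[0,0,0,0,0,2,0],[0,0,0,0,0,2,0],[0,0,0,0,0,1.5,0],[0,0,0,0,0,0,0]])

```text
time: 12.65
position: [594.3, -4.2, 272.2]
tcp_rot: [0.002, 0.741, 0.672, 0.002]
wrist_force: [4.7, -1.6, 6.6]
width: 0.2
gripper_force: 3.1
```

move_arm(increments=[[0,0,0,0,0,1,0],[0,0,0,0,0,1,0],[0,0,0,0,0,0,0]])

```text
time: 13.02
position: [594.3, -4.2, 271.9]
tcp_rot: [0.002, 0.741, 0.672, 0.002]
wrist_force: [-0.9, -1.1, 14.1]
width: -0.0
gripper_force: 7.3
```

move_arm(increments=[[0,0,0,0,0,1.5,0],[0,0,0,0,0,1.5,0],[0,0,0,0,0,0,0]])

```text
time: 13.4
position: [594.3, -4.2, 271.5]
tcp_rot: [0.003, 0.741, 0.672, 0.002]
wrist_force: [-8.2, 0.1, 27.4]
width: 0.2
gripper_force: 14.1
```

The lever is against its limit: 27 N with almost no travel, tip at z 98.5. Now lift off and check.

move_arm(increments=[[0,0,0,0,0,-6,0],[0,0,0,0,0,-20,0],[0,0,0,0,0,-40,0],[0,0,0,0,0,-40,0],[0,0,0,0,-45,-20,0],[0,0,0,0,-45,0,0],[0,0,0,0,0,0,0]])

```text
time: 14.28
position: [501.9, 5.1, 392.1]
tcp_rot: [-0.0, 0.741, 0.672, -0.0]
wrist_force: [0.9, -0.6, -0.3]
width: -0.1
gripper_force: 0.0
```

```bash
python3 st.py; python3 - <<'E'
from h import *
p=vision.snapshot("wrist"); im=p["pixels"].copy()
w=np.array([-.9952,.098]);P=np.array([605.5,-5])
for a,z in ((70,94),(-14,98),(162,80),(0,94)):
    q=proj(p,np.r_[P+a*w,z])[0]; print(q.round()); cv2.circle(im,tuple(int(v) for v in q),2,(0,0,255),-1)
cv2.imwrite("pics/w3.png",im)
E
```

```text
t 14.275 pos [501.9   5.1 392.1] yaw 1.473 off -0.1 rho 104.1 F [ 0.9 -0.6 -0.3] [-0.02  0.01  0.06]
[356. 195.]
[454. 196.]
[254. 191.]
[436. 195.]
```

View pics/w3.png

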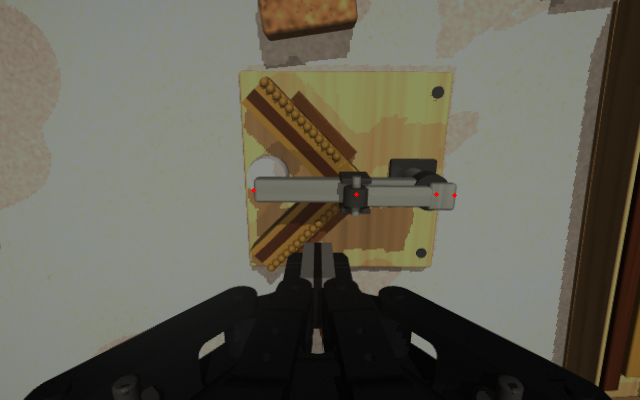

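The lever lies along the strap, with its end at (454,196) where predicted. The strap lies along the jig axis, its free end at (254,190). The frame corner and tin look unmoved, and the robot is clear.

```bash
python3 -c "
from workcell import ticket; print(ticket.job_done())"
```

```text
the job is handed in; nothing more can be done
None
```

I swung the strap onto its stop, then pushed the cam lever flat; the last picture shows both in place with the frame corner and tin apparently unmoved, and the job is handed in at about 14 s of the 51 s allowed.

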